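# Line up the counter samples by height

### The arm

A 6-joint arm with a two-finger parallel gripper is mounted at the origin on a cart in front of the work surface, level with it; the furniture and walls round the work are solid. World frame = base frame: x ahead of the robot, y to its left, z up, the work surface at z = 0. Lengths are in m, angles in rad, forces in N, time in s.
With the tool pointing down it reaches from about 0.375 to 0.9 m from the base axis. Payload 3.1 kg.
Tool frame: the origin (TCP) lies on the mounting face of the last link; the fingertips stand 182 mm ahead of it and the grasp point (between the pads) lies 164 mm ahead of it; z points along the fingers, y is the direction in which the jaws open and shut (so a half turn about z gives the same grasp; the last joint's range is limited). The gripper opens to 87 mm and grips with 3 to 60 N. Pads are 19 mm wide; open, the fingers measure 117 mm over their backs; the gripper's body (75 mm by 190 mm) begins 51 mm behind the grasp point.
Start: joints at [1.131, 0.527, 1.433, -0, 1.181, -0.178], TCP at [0.162, 0.604, 0.405] pointing down, gripper open.
Joint ranges: [-3.08, 3.08], [-0.75, 2.2], [0.22, 2.44], [-1.43, 4.57], [0, 2.65], [-2.85, 2.85]. Speed limits (rad/s): [2.79, 2.79, 3.14, 3.14, 3.14, 3.14].

### API

Orientations are given as a unit quaternion [x, y, z, w].
In Python, from rig import robot, camera, camera_model gives the robot as it stands.
- The arm moves only by the tool drive_tool, never from a script. Its argument "plan" is a list that holds one entry, the list of rows, each a list of 6 numbers: the shift along the world's x, y, z in units of 2.5 cm (1.0 is 2.5 cm), then the turn, a rotation vector about the world's x, y, z in units of 6 degrees (1.0 is 6 degrees). A call has 1 to 8 rows; each row shifts and turns the commanded pose from where the row before left it; what a row does not reach is not made up. A row lasts 1/8 s, in which the tool goes at most 62.5 mm and 10.7 degrees, less where a joint would pass 70% of its speed; a pose out of reach is approached as far as the arm can. A call with a number of a shift or a turn outside -1 to 1 is refused whole. A call with a gripper value outside its range is refused whole. "grip" is the closure, from 0 (fully open) to 1 (shut), set as the call begins (left out, the last holds). The fingers move at their own pace and stop on an object; "force" is the grip in N (left out, the last holds). Time passes only in rows, so rows that do not move let the fingers close. It gives the time, the measured TCP pose, the force and the opening at its end, in the units of the state.
- robot.get_obs(): the state, without advancing time (a new reading comes with each control period).
- camera(name): name is "scene" or "top" or "wrist"; returns the picture (420x560x3 uint8, red, green, blue); there is no depth.
- camera_model(name): a dict with "K" (3x3 intrinsics, pixels), "world_to_cam" (4x4, takes a point from world to camera coordinates); the wrist camera has in their place "tool_from_camera" (4x4, takes a point from camera to tool coordinates, whose origin is the TCP and whose axes are the flange's). Camera axes: x right, y up, looking along -z (the intrinsics and any distortion apply to the point x, -y, -z); pixel columns grow to the right and rows downward; lengths in m; the calibration is good to about 2 mm. A picture is of the moment at which its call begins: read the wrist's pose just before it. camera_model takes no time and is no camera call.
- robot.hand_in(): hands the job in, once; it reports no verdict.
The state is a dict: "time": time; "q": joint angles; "joint_velocities": joint speeds; "joint_torque": joint torques, N m; "position": TCP position; "tool_rot": TCP orientation; "ft_force": force on the tool from outside, world axes, zero at the start; "moment": the same for the moment, N m; "grip_width": finger opening in m.
Only numpy, scipy, OpenCV 4.12 (cv2) and the standard library are available. Lean on these libraries where they do the work, as an engineer would, in place of code of your own. Each camera call takes 0.05 s, during which the arm holds its last target.

### The job

Line up the four samples (spray bottle, wooden hand stamp, round pot, small roll of tape) on the display board in order of height: the tallest on the pad next to the bell, then descending to the lowest on the pad farthest from it. Stand each upright and centred on its own felt pad, never tipping one over, and leave the bell and the box cutter where they are.

Things in the scene. Friction and masses are not known exactly. Their poses are not given: they have to be found in the camera images.
- spray_bottle: small upright white spray bottle with a domed cap, the tallest sample: oval, 34 x 40 mm across (34 along its own x, 40 along its own y), 106 mm high, straight sides up to about 80 mm, rounding in above; loose, 80 g. Origin at the centre of its underside, z up.
- wood_stamp: wooden hand stamp standing on its block, second tallest: 72 mm high in all; foot block 26 mm (x) x 44 mm (y) x 16 mm high, above it a turned handle up to 24 mm across, reaching from 16 to 72 mm; loose, 70 g. Origin at the centre of its underside, z up.
- round_pot: round pot with a screw lid (fixed), third tallest: 58 mm diameter, 50 mm high, straight sides; loose, 90 g. Origin at the centre of its underside, z up.
- tape_roll: small dark roll of tape lying flat, the lowest sample: about 52 mm outer diameter, 19 mm high; loose, 50 g; grasp it across its outside (its hole cannot be entered). Origin at the centre of its underside within 2 mm, z up.
- pad_1: round grey felt pad, 72 mm diameter and 3 mm thick, fixed on the wooden display board (100 x 370 mm, 12 mm high); the end pad on the robot's left (+y) end of the row. Origin at the centre of its underside, 12 mm above the counter, so its top is 15 mm above the counter. Its y axis runs along the row towards the left end; neighbouring pads are 90 mm apart.
- pad_2: round grey felt pad, 72 mm diameter and 3 mm thick, fixed on the wooden display board (100 x 370 mm, 12 mm high); second from the left of the row. Origin at the centre of its underside, 12 mm above the counter, so its top is 15 mm above the counter. Its y axis runs along the row towards the left end; neighbouring pads are 90 mm apart.
- pad_3: round grey felt pad, 72 mm diameter and 3 mm thick, fixed on the wooden display board (100 x 370 mm, 12 mm high); third from the left of the row. Origin at the centre of its underside, 12 mm above the counter, so its top is 15 mm above the counter. Its y axis runs along the row towards the left end; neighbouring pads are 90 mm apart.
- pad_4: round grey felt pad, 72 mm diameter and 3 mm thick, fixed on the wooden display board (100 x 370 mm, 12 mm high); the end pad on the right (-y) end of the row. Origin at the centre of its underside, 12 mm above the counter, so its top is 15 mm above the counter. Its y axis runs along the row towards the left end; neighbouring pads are 90 mm apart.
- bell: silver domed counter bell, 70 mm diameter, 54 mm high, standing on the counter just beyond one end of the display board, left or right (a low dark ink pad lies beyond the other end); loose. Origin at the centre of its underside. It stays where it is. Fixed behind the right half of the board stands a covered blue box 205 mm high (from x = 0.57 m back, y below -0.13 m).
- cutter: slim box cutter, 18 x 140 x 18 mm, lying beside the samples, its length along its own y; loose. Origin at the centre of its underside. A bystander that stays where it is. Fixed nearby: a black printer 120 mm high (x 0.50 to 0.67 m, y 0 to 0.20 m) and the till on the left (base 110 mm high from y = 0.41 m, tall screen from y = 0.50 m).
There are look-alikes about, which are no part of the job. What is shaped like the round_pot but orange is not meant.

How it is judged:
By the outcome, as a careful person would: the job done as asked, in the order asked, and still so for the second after the job is handed in, with the robot touching nothing.
It also fails if it takes over 115 s, if anything falls off the work surface, if the arm or the gripper's body presses on something with over 40 N, if the wrist force passes 120 N, or if a joint passes its speed limit or range.

## Working session

There is one attempt and no reset: what is moved stays moved. The work goes in short steps, Python scripts to look and compute and a tool call to move; the robot and the scene stay as the last step left them, time stands still between calls to the robot, and variables do not carry over. Pictures are saved under pics/ and viewed, and the job is handed in when it is done.

Besides the shell and the picture viewer there is one more tool, called after "Call:" as name(argument=value, ...) on one line, values as JSON. drive_tool: Moves the arm, as the interface text tells. Shifts and turns lie within -1 to 1; 1 stands for 2.5 cm of shift or 6 degrees of turn. Its arguments: {"type":"object","properties":{"plan":{"type":"array","items":{"type":"array","items":{"type":"array","items":{"type":"number","minimum":-1,"maximum":1}}}},"grip":{"type":"number"},"force":{"type":"number"}},"required":["plan"]}

```bash
mkdir -p pics; ls; python3 - <<'E'
from rig import robot,camera,camera_model
import cv2,json
for n in ("scene","top","wrist"):
    cv2.imwrite(f"pics/{n}0.png",cv2.cvtColor(camera(n),cv2.COLOR_RGB2BGR)); m=camera_model(n)
    print(n,{k:(v.round(4).tolist() if hasattr(v,'round') else v) for k,v in m.items()})
print(robot.get_obs())
E
```

```text
pics
scene {'K': [[409.9154, 0.0, 283.3303], [0.0, 409.9154, 205.1545], [0.0, 0.0, 1.0]], 'world_to_cam': [[-0.8702, -0.4926, -0.0032, 0.4969], [0.3764, -0.6692, 0.6407, -0.2394], [-0.3178, 0.5564, 0.7678, -1.1173], [0.0, 0.0, 0.0, 1.0]]}
top {'K': [[450.6478, 0.0, 276.6809], [0.0, 450.6478, 206.1117], [0.0, 0.0, 1.0]], 'world_to_cam': [[0.0219, -0.9998, -0.0015, -0.0251], [0.9779, 0.0211, 0.208, -0.5978], [-0.2079, -0.0061, 0.9781, -1.2181], [0.0, 0.0, 0.0, 1.0]]}
wrist {'K': [[341.3454, 0.0, 277.6317], [0.0, 341.3454, 209.2376], [0.0, 0.0, 1.0]], 'tool_from_camera': [[0.0002, 0.9678, 0.2516, 0.0685], [1.0, -0.0001, -0.0002, 0.0002], [-0.0002, 0.2516, -0.9678, 0.0209], [0.0, 0.0, 0.0, 1.0]]}
{'time': 0.15, 'q': array([ 1.13047999e+00,  5.28267644e-01,  1.43357955e+00, -1.97090692e-05,
        1.18140449e+00, -1.78497345e-01]), 'joint_velocities': array([ 0.00022234, -0.00204621, -0.00327173, -0.00025664,  0.00024899,
        0.0010661 ]), 'joint_torque': array([ 4.17763031e-04, -4.40429342e+01, -1.76842868e+01,  6.33615372e-02,
        5.52575395e-02, -9.96762515e-05]), 'position': array([0.16163718, 0.60347723, 0.403996  ]), 'tool_rot': array([ 1.30532147e-01,  9.91443730e-01, -7.92901596e-04, -2.43901646e-04]), 'ft_force': array([ 0.11611638,  0.30881047, -0.12775919]), 'moment': array([-0.01785182, -0.01850473,  0.02557203]), 'grip_width': 0.08721495471886427}
```

View pics/top0.png

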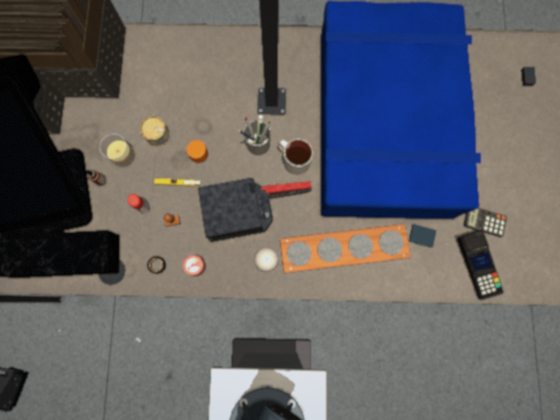

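View pics/scene0.png

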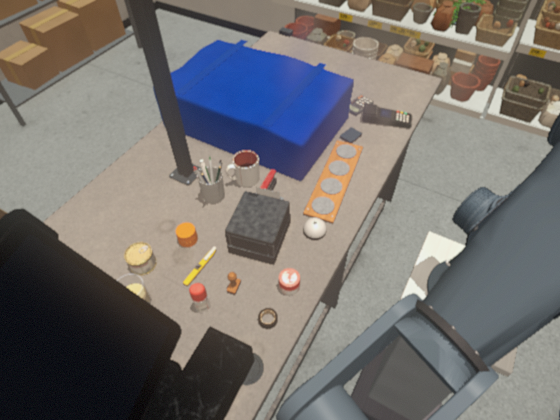

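View pics/wrist0.png

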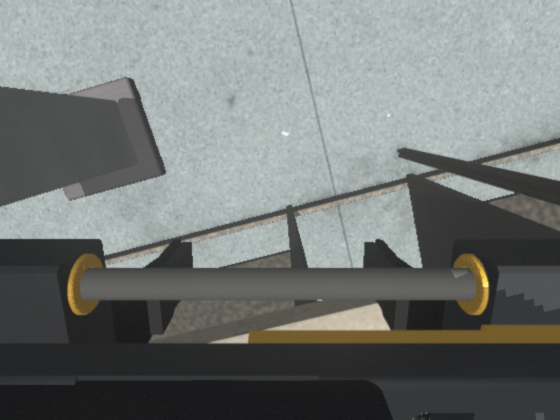

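```bash
python3 - <<'E'
import cv2
a=cv2.imread("pics/top0.png")
cv2.imwrite("pics/c1.png",cv2.resize(a[130:285,80:220],None,fx=5,fy=5,interpolation=cv2.INTER_CUBIC)[:, :][:600*2])
cv2.imwrite("pics/c1.png",cv2.resize(a[160:280,80:220],None,fx=5,fy=5,interpolation=cv2.INTER_CUBIC))
cv2.imwrite("pics/c2.png",cv2.resize(a[215:285,245:445],None,fx=4,fy=4,interpolation=cv2.INTER_CUBIC))
s=cv2.imread("pics/scene0.png")
cv2.imwrite("pics/c3.png",cv2.resize(s[220:340,100:310],None,fx=3.8,fy=3.8,interpolation=cv2.INTER_CUBIC))
E
```

```text
(no output)
```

View pics/c1.png

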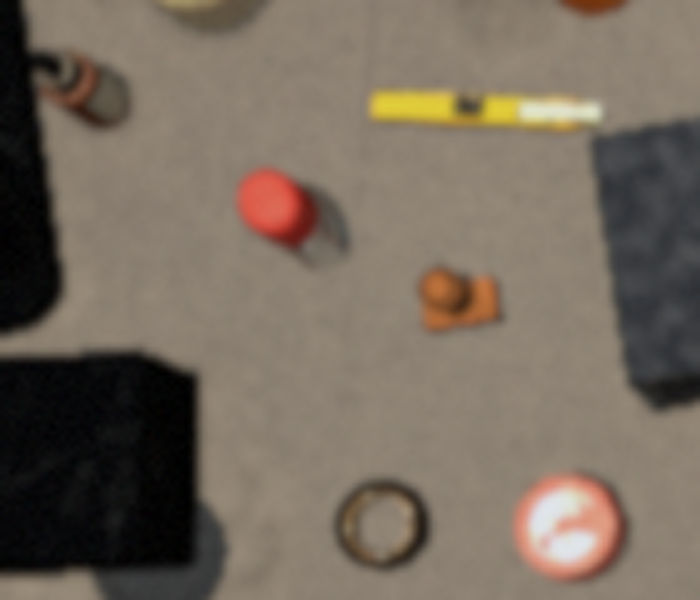

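View pics/c2.png

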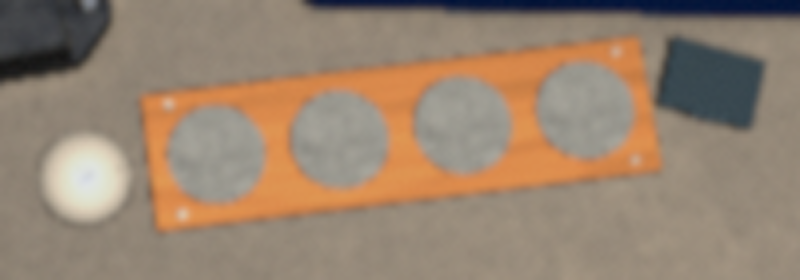

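View pics/c3.png

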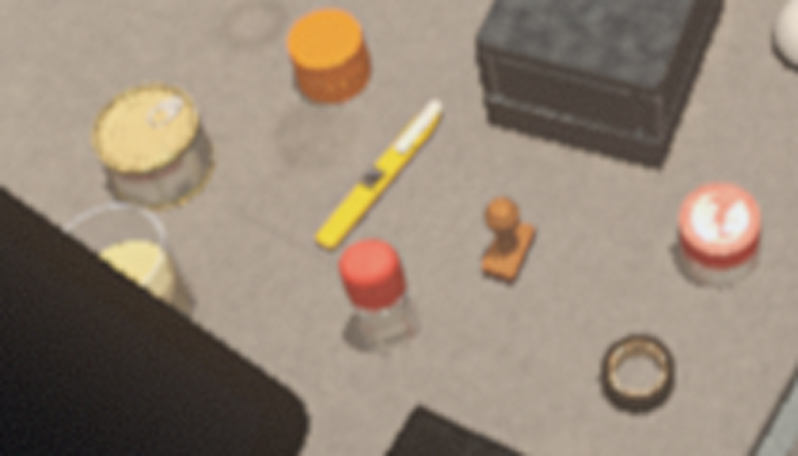

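```bash
cat > h.py <<'E'
import numpy as np,cv2
from rig import robot,camera,camera_model
from scipy.spatial.transform import Rotation as R
def W2C(n,obs=None):
    m=camera_model(n)
    if n!="wrist": return m["K"],np.array(m["world_to_cam"])
    o=obs or robot.get_obs(); T=np.eye(4);T[:3,:3]=R.from_quat(o["tool_rot"]).as_matrix();T[:3,3]=o["position"]
    return m["K"],np.linalg.inv(T@np.array(m["tool_from_camera"]))
def back(n,u,v,z,obs=None):
    K,W=W2C(n,obs);C=np.linalg.inv(W)
    d=np.linalg.inv(K)@np.array([u,v,1.]);d=C[:3,:3]@np.array([d[0],-d[1],-d[2]])
    o=C[:3,3];return (o+d*(z-o[2])/d[2])
def proj(n,p,obs=None):
    K,W=W2C(n,obs);c=W@np.append(p,1);q=K@np.array([c[0],-c[1],-c[2]]);return q[:2]/q[2]
def snap(n,f,crop=None,s=1):
    o=robot.get_obs();im=cv2.cvtColor(camera(n),cv2.COLOR_RGB2BGR);cv2.imwrite(f"pics/{f}_full.png",im)
    if crop: x0,y0,x1,y1=crop;im=im[y0:y1,x0:x1]
    cv2.imwrite(f"pics/{f}.png",cv2.resize(im,None,fx=s,fy=s,interpolation=cv2.INTER_CUBIC)); return o
E
python3 - <<'E'
from h import *
c1=lambda x,y:(80+x/5-.4,160+y/5-.4)
c2=lambda x,y:(245+x/4-.4,215+y/4-.4)
for n,f,p,z in [("redcap top",c1,(270,202),.106),("redcap z.08",c1,(270,202),.08),("stampknob",c1,(443,291),.066),("stampblock",c1,(462,303),.016),
 ("tape",c1,(382,524),.019),("pot",c1,(570,525),.05),("cutter",c1,(487,110),.01),("bell",c2,(86,177),.0),("p1",c2,(216,154),.015),("p2",c2,(340,139),.015),("p3",c2,(463,124),.015),("p4",c2,(585,109),.015),
 ("orange",lambda x,y:(x,y),(197,151),.05),("dark",lambda x,y:(x,y),(97,177),.08)]:
    print(n,back("top",*f(*p),z).round(4))
c3=lambda x,y:(100+x/3.8-.4,220+y/3.8-.4)
for n,p,z in [("redcap cap top", (372,258),.106),("z.08",(372,258),.08),("base",(380,338),0)]: print(n,back("scene",*c3(*p),z).round(4))
E
```

```text
redcap top [0.5977 0.3819 0.106 ]
redcap z.08 [0.6034 0.3905 0.08  ]
stampknob [0.5572 0.293  0.066 ]
stampblock [0.5593 0.2939 0.016 ]
tape [0.4294 0.33   0.019 ]
pot [0.4288 0.2165 0.05  ]
cutter [0.6781 0.2886 0.01  ]
bell [0.4539 0.0156 0.    ]
p1 [ 0.4711 -0.0781  0.015 ]
p2 [ 0.4839 -0.1676  0.015 ]
p3 [ 0.4967 -0.2566  0.015 ]
p4 [ 0.5096 -0.3453  0.015 ]
orange [0.762  0.2265 0.05  ]
dark [0.6681 0.5006 0.08  ]
redcap cap top [0.5971 0.3836 0.106 ]
z.08 [0.6094 0.3743 0.08  ]
base [0.6044 0.3933 0.    ]
```

Call:
drive_tool(plan=[[[0.6, -1, 0, 0, 0, 0], [1, -1, 0, 0, 0, 0], [1, -1, 0, 0, 0, 0], [1, -1, 0, 0, 0, 0], [1, -1, 0, 0, 0, 0], [1, -1, 0, 0, 0, 0], [1, -1, 0, 0, 0, 0], [1, -1, 0, 0, 0, 0]]])

```text
time: 1.15
position: [0.3524, 0.4028, 0.4046]
tool_rot: [0.13, 0.991, -0.0, -0.0]
ft_force: [-0.9, -0.3, 0.5]
grip_width: 0.0867
```

Call:
drive_tool(plan=[[[1, -1, 0, 0, 0, 0], [1, -1, 0, 0, 0, 0], [1, -1, 0, 0, 0, 0], [1, -1, 0, 0, 0, 0], [1, 0, 0, 0, 0, 0], [1, 0, 0, 0, 0, 0], [1, 0, 0, 0, 0, 0], [0.8, 0, 0, 0, 0, 0]]])

```text
time: 2.15
position: [0.5476, 0.3035, 0.4043]
tool_rot: [0.131, 0.991, -0.0, -0.0]
ft_force: [-0.3, -0.5, 0.3]
grip_width: 0.0872
```

Call:
drive_tool(plan=[[[0.5, 0, 0, 0, 0, 0], [0.5, 0, 0, 0, 0, 0], [0, 0, 0, 0, 0, 0]]])

```text
time: 2.52
position: [0.5722, 0.3036, 0.4046]
tool_rot: [0.131, 0.991, -0.0, 0.0]
ft_force: [-0.4, -0.1, 0.2]
grip_width: 0.0872
```

```bash
python3 - <<'E'
from h import *
o=snap("wrist","w1"); print(o["position"],o["tool_rot"],o["q"],o["time"])
np.save("w1.npy",np.r_[o["position"],o["tool_rot"]])
E
```

```text
[0.57223532 0.30362094 0.40456193] [ 1.30693056e-01  9.91422878e-01 -4.48710171e-06  3.52973552e-05] [ 3.15624453e-01  5.59067683e-01  1.37197811e+00 -4.12374565e-05
  1.21048707e+00 -9.93021337e-01] 2.525
```

View pics/w1.png

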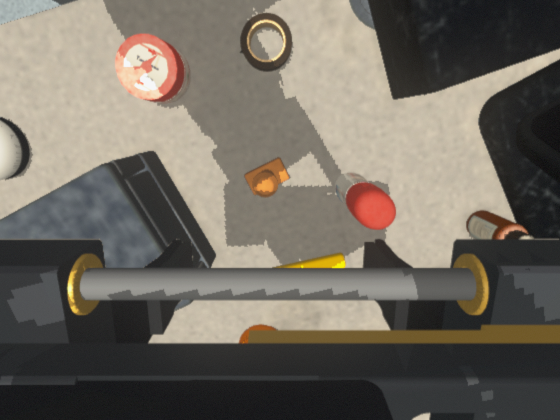

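```bash
python3 - <<'E'
import cv2
a=cv2.imread("pics/w1_full.png")
cv2.imwrite("pics/w1a.png",cv2.resize(a[140:250,230:410],None,fx=4.4,fy=4.4,interpolation=cv2.INTER_CUBIC))
cv2.imwrite("pics/w1b.png",cv2.resize(a[0:115,100:300],None,fx=4,fy=4,interpolation=cv2.INTER_CUBIC))
cv2.imwrite("pics/w1c.png",cv2.resize(a[180:250,440:550],None,fx=5,fy=5,interpolation=cv2.INTER_CUBIC))
E
```

```text
(no output)
```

View pics/w1a.png

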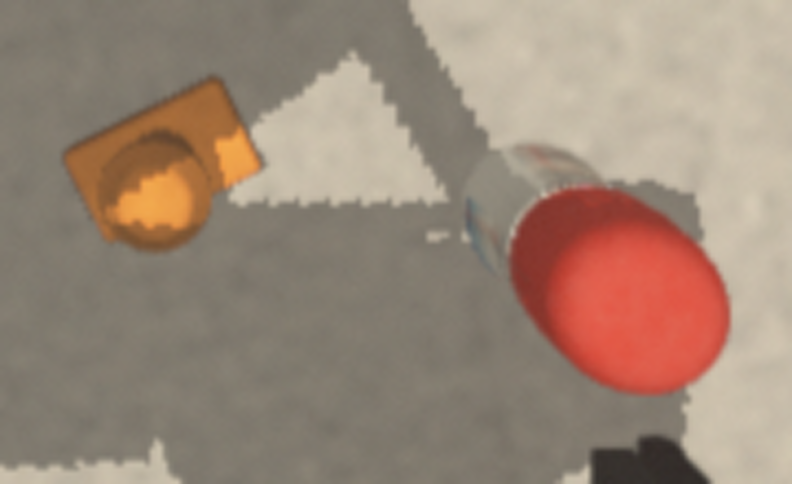

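View pics/w1b.png

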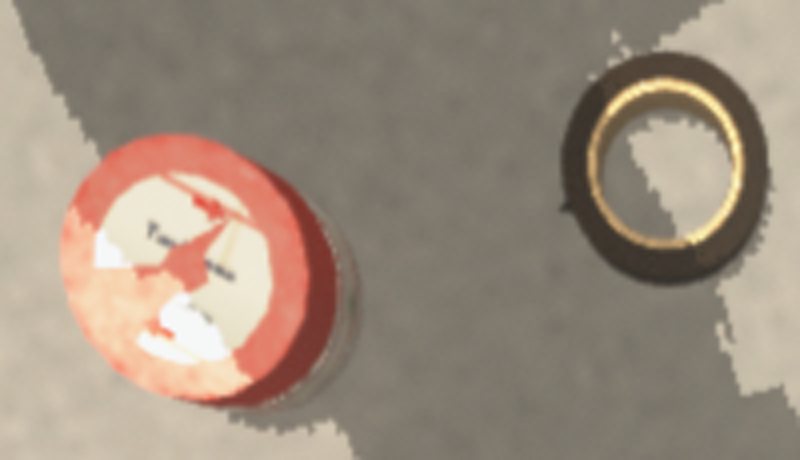

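View pics/w1c.png

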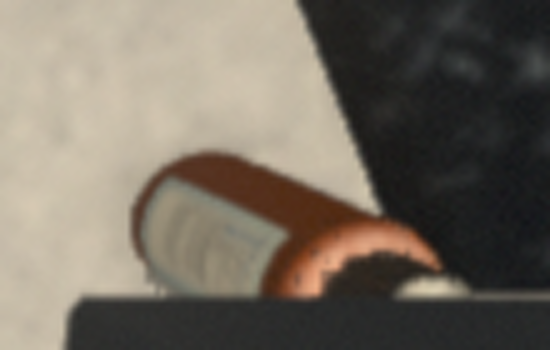

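```bash
cat > m1.py <<'E'
from h import *
from scipy.optimize import least_squares
w=np.load("w1.npy");o={"position":w[:3],"tool_rot":w[3:]}
a=lambda x,y:(230+(x+.5)/4.4-.5,140+(y+.5)/4.4-.5)
b=lambda x,y:(100+(x+.5)/4-.5,(y+.5)/4-.5)
c=[back("wrist",*a(*p),.016,o)[:2] for p in [(65,153),(215,77),(263,165)]]
print("stamp corners",np.round(c,4), "centre",((c[0]+c[2])/2).round(4),"len",[np.linalg.norm(c[1]-c[0]).round(4),np.linalg.norm(c[2]-c[1]).round(4)],"long dir deg",np.degrees(np.arctan2(*(c[1]-c[0])[::-1])))
print("knob",back("wrist",*a(155,200),.062,o))
for n,p,z,d in [("pot",(180,268),.05,.058),("tape",(668,168),.019,.052)]:
    print(n,back("wrist",*b(*p),z,o))
def ring(x,y,r,z): 
    t=np.linspace(0,2*np.pi,48,endpoint=False);return np.c_[x+r*np.cos(t),y+r*np.sin(t),0*t+z]
pots=[b(*p) for p in [(62,262),(180,134),(303,262),(95,170),(262,165)]]
tp=[b(*p) for p in [(668,52),(562,165),(770,165),(668,285),(595,95),(740,95),(600,250)]]
def hull(obj,yaw,n="wrist"):
    P=np.array([proj(n,q,o) for q in obj],np.float32);return cv2.convexHull(P)
def fit(pts,gen,x0,n="wrist"):
    f=lambda v:[cv2.pointPolygonTest(hull(gen(v),0,n),(float(p[0]),float(p[1])),True) for p in pts]
    r=least_squares(f,x0,x_scale=[.01,.01,.3][:len(x0)],diff_step=1e-3,loss="soft_l1");return r.x.round(4),r.cost
print("pot",fit(pots,lambda v:ring(v[0],v[1],.029,.05),[.43,.216]))
print("tape",fit(tp,lambda v:np.r_[ring(v[0],v[1],.026,.019),ring(v[0],v[1],.026,0)],[.43,.33]))
def bottle(v):
    t=np.linspace(0,2*np.pi,40,endpoint=False);out=[]
    for z,s in [(0,1),(.08,1),(.09,.96),(.098,.88),(.106,.7)]:
        e=np.c_[.017*s*np.cos(t),.020*s*np.sin(t)];cc,ss=np.cos(v[2]),np.sin(v[2])
        e=e@np.array([[cc,ss],[-ss,cc]]);out.append(np.c_[e+[v[0],v[1]],0*t+z])
    return np.vstack(out)
bp=[a(*p) for p in [(467,205),(485,165),(540,142),(590,165),(700,240),(728,300),(705,365),(645,395),(590,375),(515,285),(480,260)]]
for y in (-1,-.3,.4,1.1): print("bottle",fit(bp,bottle,[.6,.388,y]))
E
python3 m1.py
```

```text
stamp corners [[0.5514 0.2721]
 [0.543  0.3126]
 [0.5669 0.3185]] centre [0.5592 0.2953] len [np.float64(0.0414), np.float64(0.0246)] long dir deg 101.72338849955705
knob [0.56066977 0.29430601 0.062     ]
pot [0.42887862 0.21686696 0.05      ]
tape [0.43117684 0.33054181 0.019     ]Traceback (most recent call last):
  File "m1.py", line 20, in <module>
    print("pot",fit(pots,lambda v:ring(v[0],v[1],.029,.05),[.43,.216]))
                ~~~^^^^^^^^^^^^^^^^^^^^^^^^^^^^^^^^^^^^^^^^^^^^^^^^^^^
  File "m1.py", line 19, in fit
    r=least_squares(f,x0,x_scale=[.01,.01,.3][:len(x0)],diff_step=1e-3,loss="soft_l1");return r.x.round(4),r.cost
    return func(*args, **kwargs)
    result = trf(vector_fun.fun, vector_fun.jac, x0, f0, J0, lb, ub, ftol, xtol,
                 gtol, max_nfev, x_scale, loss_function, tr_solver,
                 tr_options.copy(), verbose, callback=callback_wrapped)
    return trf_no_bounds(
        fun, jac, x0, f0, J0, ftol, xtol, gtol, max_nfev, x_scale,
        loss_function, tr_solver, tr_options, verbose, callback=callback)
    f_new = fun(x_new)
    self._u
[... 177 characters left out ...]
               ~~~~~~~~^^^
    return self.f(x, *self.args, **self.kwargs)
           ~~~~~~^^^^^^^^^^^^^^^^^^^^^^^^^^^^^^
  File "m1.py", line 18, in <lambda>
    f=lambda v:[cv2.pointPolygonTest(hull(gen(v),0,n),(float(p[0]),float(p[1])),True) for p in pts]
                                     ~~~~^^^^^^^^^^^^
  File "m1.py", line 16, in hull
    P=np.array([proj(n,q,o) for q in obj],np.float32);return cv2.convexHull(P)
                ~~~~^^^^^^^
  File "h.py", line 14, in proj
    K,W=W2C(n,obs);c=W@np.append(p,1);q=K@np.array([c[0],-c[1],-c[2]]);return q[:2]/q[2]
        ~~~^^^^^^^
  File "h.py", line 5, in W2C
    m=camera_model(n)
ValueError: time passes only in moves, steps and waits
```

```bash
sed -i 's/^def W2C/import functools\ncamera_model=functools.lru_cache(None)(camera_model)\ndef W2C/' h.py; python3 m1.py; python3 -c "
from h import *
print(robot.get_obs()['time'])"
```

```text
stamp corners [[0.5514 0.2721]
 [0.543  0.3126]
 [0.5669 0.3185]] centre [0.5592 0.2953] len [np.float64(0.0414), np.float64(0.0246)] long dir deg 101.72338849955705
knob [0.56066977 0.29430601 0.062     ]
pot [0.42887862 0.21686696 0.05      ]
tape [0.43117684 0.33054181 0.019     ]
pot (array([0.4305, 0.2183]), np.float64(2.1427061968276804))
tape (array([0.4315, 0.3304]), np.float64(5.382759264191345))
bottle (array([ 0.6008,  0.3844, -1.3364]), np.float64(3.4122524397090843))
bottle (array([ 0.6008,  0.3845, -0.6106]), np.float64(5.206668034152868))
bottle (array([ 0.6008,  0.3844, -1.3365]), np.float64(3.411898677341969))
bottle (array([0.6008, 0.3845, 1.8052]), np.float64(3.411499805589928))
2.575
```

Bell is at the left end, so the order is bottle → pad_1, stamp → pad_2, pot → pad_3, tape → pad_4.

Look-alikes, as top-picture pixels:
- **Bottle:** the red-capped white bottle at (135,201) is chosen over the brown bottle at (97,177). The close crop shows a white body and a red domed cap, and the triangulated height of about 106 mm fits.
- **Pot:** the red-lidded pot at (193,265) is chosen over the orange one at (197,151) and the tan tin at (153,129).
- **Tape:** the dark ring at (156,265). The stain rings on the counter are not objects.
- **Stamp:** the only one, at (171,219).

I place the tape first, with the jaws along x to stay clear of the till.

Call:
drive_tool(plan=[[[-0.7, 0.13, -0.5, 0, 0, -1], [-0.7, 0.13, -0.5, 0, 0, -1], [-0.7, 0.13, -0.5, 0, 0, -1], [-0.7, 0.13, -0.5, 0, 0, -1], [-0.7, 0.13, -0.5, 0, 0, -1], [-0.7, 0.13, -0.5, 0, 0, -1], [-0.7, 0.13, -0.5, 0, 0, -1], [-0.7, 0.13, -0.5, 0, 0, -1]]])

```text
time: 3.58
position: [0.4304, 0.3298, 0.3047]
tool_rot: [0.524, 0.852, -0.0, -0.0]
ft_force: [-0.5, -0.1, -0.0]
grip_width: 0.0871
```

Call:
drive_tool(plan=[[[0, 0, -0.5, 0, 0, -1], [0, 0, -0.5, 0, 0, -1], [0, 0, -0.5, 0, 0, -1], [0, 0, -0.5, 0, 0, -1], [0, 0, 0, 0, 0, -0.5], [0, 0, 0, 0, 0, 0]]])

```text
time: 4.32
position: [0.4312, 0.3298, 0.2549]
tool_rot: [0.707, 0.708, -0.0, -0.0]
ft_force: [-0.6, 0.3, -0.7]
grip_width: 0.0868
```

```bash
python3 - <<'E'
from h import *
o=snap("wrist","w2"); print(o["position"],o["tool_rot"],o["q"],o["time"])
print(proj("wrist",[.4312,.3304,.019],o))
np.save("w2.npy",np.r_[o["position"],o["tool_rot"]])
E
```

```text
[0.43115655 0.32978295 0.25490136] [ 7.06698726e-01  7.07514564e-01 -2.01928752e-04 -1.06800763e-04] [4.47000229e-01 6.42861706e-01 1.76133853e+00 9.98311892e-05
 7.37844325e-01 4.45772577e-01] 4.325
[277.72596435 227.12204345]
```

View pics/w2.png

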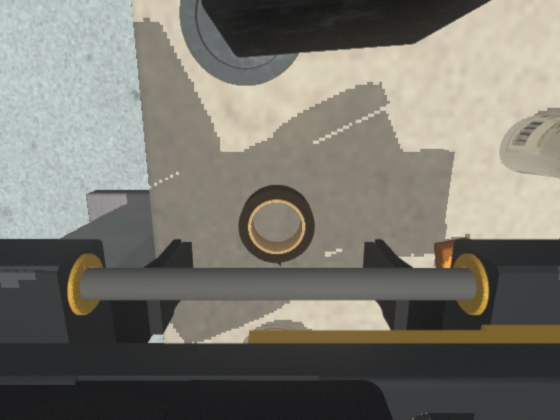

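The tape ring sits at (277,224), within about 2 mm of the prediction. Descending to grasp it.

Call:
drive_tool(plan=[[[0, 0.05, -0.8, 0, 0, 0], [0, 0, -0.8, 0, 0, 0], [0, 0, -0.8, 0, 0, 0], [0, 0, -0.4, 0, 0, 0], [0, 0, 0, 0, 0, 0]]])

```text
time: 5.0
position: [0.4315, 0.3309, 0.1844]
tool_rot: [0.707, 0.707, -0.0, -0.0]
ft_force: [0.7, -0.6, -0.0]
grip_width: 0.087
```

Call:
drive_tool(plan=[[[0, 0, 0, 0, 0, 0], [0, 0, 0, 0, 0, 0], [0, 0, 0, 0, 0, 0], [0, 0, 0, 0, 0, 0], [0, 0, 0, 0, 0, 0], [0, 0, 0, 0, 0, 0]]], grip=1, force=15)

```text
time: 5.75
position: [0.4317, 0.3309, 0.1849]
tool_rot: [0.707, 0.707, 0.0, -0.0]
ft_force: [-1.4, 0.4, 1.9]
grip_width: 0.0504
```

Call:
drive_tool(plan=[[[0, 0, 0.6, 0, 0, 0], [0, 0, 1, 0, 0, 0], [0, 0, 1, 0, 0, 0], [0, -0.5, 1, 0, 0, 0], [0, -1, 1, 0, 0, 0.5], [0, -1, 1, 0, 0, 1], [0, -1, 0.4, 0, 0, 1], [0, -1, 0, 0, 0, 1]]])

```text
time: 6.75
position: [0.4318, 0.2177, 0.3366]
tool_rot: [0.565, 0.825, 0.001, 0.001]
ft_force: [0.6, -0.4, -0.4]
grip_width: 0.0503
```

Call:
drive_tool(plan=[[[0, -1, 0, 0, 0, 1], [0, -1, 0, 0, 0, 1], [0, -1, 0, 0, 0, 1], [0, -1, 0, 0, 0, 1], [0, -1, 0, 0, 0, 1], [0, -1, 0, 0, 0, 1], [0, -1, 0, 0, 0, 1], [0, -1, 0, 0, 0, 1]]])

```text
time: 7.75
position: [0.4315, 0.0177, 0.3355]
tool_rot: [0.181, 0.984, -0.0, 0.001]
ft_force: [0.8, 0.0, -0.5]
grip_width: 0.0501
```

Call:
drive_tool(plan=[[[0, -1, 0, 0, 0, 1], [0.2, -1, 0, 0, 0, 1], [0.4, -1, 0, 0, 0, 1], [0.4, -1, 0, 0, 0, 1], [0.4, -1, 0, 0, 0, 0.8], [0.4, -1, 0, 0, 0, 0], [0.4, -1, 0, 0, 0, 0], [0.4, -1, 0, 0, 0, 0]]])

```text
time: 8.75
position: [0.4968, -0.1823, 0.3355]
tool_rot: [-0.068, 0.998, -0.0, 0.0]
ft_force: [-0.1, -0.2, -1.2]
grip_width: 0.0502
```

Call:
drive_tool(plan=[[[0.4, -1, 0, 0, 0, 0], [0.1, -1, 0, 0, 0, 0], [0, -1, 0, 0, 0, 0], [0, -0.6, 0, 0, 0, 0], [0, 0, 0, 0, 0, 0], [0, 0, 0, 0, 0, 0]]])

```text
time: 9.5
position: [0.5089, -0.2709, 0.3346]
tool_rot: [-0.068, 0.998, 0.001, -0.0]
ft_force: [0.3, 0.3, -0.0]
grip_width: 0.0505
```

```bash
python3 - <<'E'
from h import *
o=snap("wrist","w3"); print(o["position"],o["tool_rot"],o["q"],o["time"],o["grip_width"])
np.save("w3.npy",np.r_[o["position"],o["tool_rot"]])
for p in [(.4711,-.0781),(.4839,-.1676),(.4967,-.2566),(.5096,-.3453)]: print(proj("wrist",[*p,.015],o).round(1))
E
```

```text
[ 0.50886549 -0.27092688  0.33455448] [-6.80158071e-02  9.97683938e-01  6.50678001e-04 -4.32719915e-04] [-6.83072655e-01  5.52889938e-01  1.62347486e+00  4.38051458e-04
  9.66748595e-01 -2.39025482e+00] 9.5 0.050489392369158934
[497.2 187.2]
[395.7 187.8]
[294.7 188.5]
[194.  189.3]
```

View pics/w3.png

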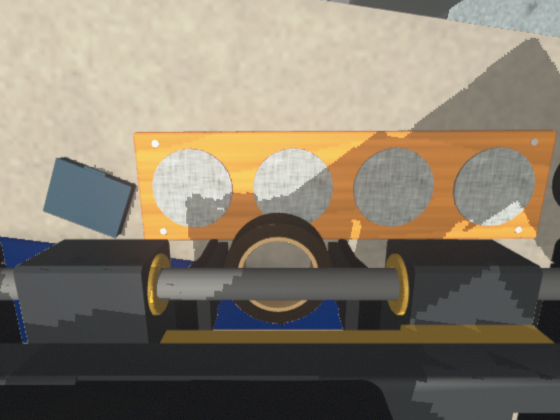

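```bash
cat >> h.py <<'E'
def projt(t):
    m=camera_model("wrist");c=np.linalg.inv(np.array(m["tool_from_camera"]))@np.append(t,1);q=m["K"]@np.array([c[0],-c[1],-c[2]]);return (q[:2]/q[2]).round(1)
E
python3 - <<'E'
from h import *
for dx in (0,.0254,-.0254): print(projt([dx,0,.1659]))
im=cv2.imread("pics/w3_full.png");cv2.imwrite("pics/w3a.png",cv2.resize(im[200:340,200:360],None,fx=4.5,fy=4.2,interpolation=cv2.INTER_CUBIC))
E
```

```text
[277.3 273.8]
[277.3 221. ]
[277.3 322.4]
```

View pics/w3a.png

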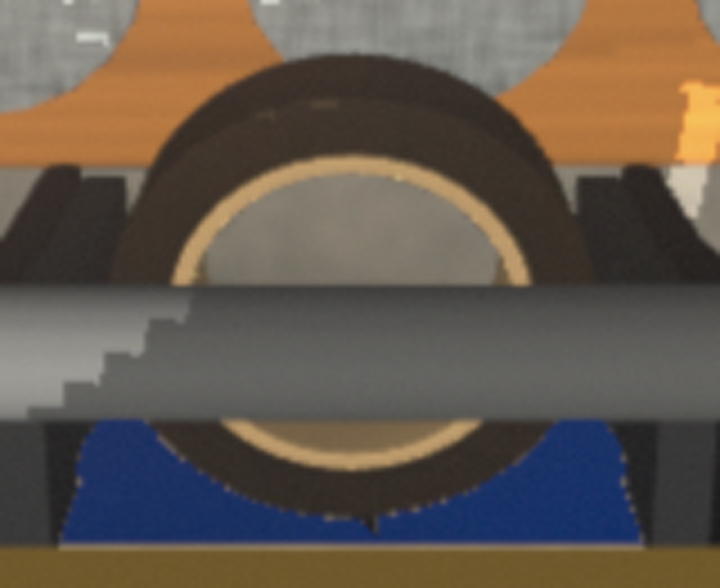

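Call:
drive_tool(plan=[[[0, -1, 0, 0, 0, -0.7], [0, -1, 0, 0, 0, -0.6], [0, -1, 0, 0, 0, 0], [0, 0, -1, 0, 0, 0], [0, 0, -1, 0, 0, 0], [0, 0, -1, 0, 0, 0], [0, 0, -1, 0, 0, 0], [0, 0, 0, 0, 0, 0]]])

```text
time: 10.55
position: [0.5085, -0.3468, 0.2327]
tool_rot: [0.0, 1.0, 0.002, -0.002]
ft_force: [-1.0, 0.3, -0.7]
grip_width: 0.0505
```

Call:
drive_tool(plan=[[[0, 0, -0.8, 0, 0, 0], [0, 0, -0.3, 0, 0, 0], [0, 0, -0.1, 0, 0, 0], [0, 0, 0, 0, 0, 0]]])

```text
time: 11.05
position: [0.5093, -0.3466, 0.2049]
tool_rot: [-0.0, 1.0, -0.0, 0.0]
ft_force: [-0.8, 0.2, -0.8]
grip_width: 0.0503
```

Call:
drive_tool(plan=[[[0, 0, -0.1, 0, 0, 0], [0, 0, -0.08, 0, 0, 0], [0, 0, 0, 0, 0, 0]]])

```text
time: 11.42
position: [0.5092, -0.3465, 0.2002]
tool_rot: [-0.0, 1.0, 0.0, -0.0]
ft_force: [-0.2, -0.8, -0.1]
grip_width: 0.0501
```

Call:
drive_tool(plan=[[[0, 0, -0.03, 0, 0, 0], [0, 0, 0, 0, 0, 0]]])

```text
time: 11.68
position: [0.5093, -0.3465, 0.1999]
tool_rot: [-0.0, 1.0, -0.0, 0.0]
ft_force: [-0.9, 0.5, 2.9]
grip_width: 0.0504
```

Call:
drive_tool(plan=[[[0, 0, 0, 0, 0, 0], [0, 0, 0, 0, 0, 0], [0, 0, 0, 0, 0, 0], [0, 0, 0, 0, 0, 0]]], grip=0.15)

```text
time: 12.18
position: [0.5092, -0.3466, 0.1994]
tool_rot: [0.0, 1.0, 0.0, -0.0]
ft_force: [-0.0, 0.2, -0.2]
grip_width: 0.0726
```

Call:
drive_tool(plan=[[[0, 0, 0.5, 0, 0, 0], [0, 0, 1, 0, 0, 0], [0, 0, 1, 0, 0, 0], [0, 0, 1, 0, 0, 0], [0, 0, 1, 0, 0, 0], [-0.5, 1, 0.5, 0, 0, 0], [-0.5, 1, 0, 0, 0, 0], [0, 0, 0, 0, 0, 0]]], grip=0)

```text
time: 13.18
position: [0.4834, -0.2948, 0.3254]
tool_rot: [-0.001, 1.0, 0.0, -0.0]
ft_force: [-0.0, 0.5, -0.1]
grip_width: 0.087
```

```bash
python3 - <<'E'
from h import *
o=snap("wrist","w4"); print(o["position"],o["tool_rot"],o["q"],o["time"],o["grip_width"])
np.save("w4.npy",np.r_[o["position"],o["tool_rot"]])
for p in [(.4967,-.2566),(.5096,-.3453)]: print(proj("wrist",[*p,.015],o).round(1))
print(proj("wrist",[.5096,-.346,.034],o).round(1))
E
```

```text
[ 0.48336598 -0.29484551  0.32541987] [-6.25615163e-04  9.99999619e-01  4.35575222e-04 -4.24586926e-04] [-7.45066152e-01  5.54156640e-01  1.65696585e+00  7.95087575e-05
  9.31685040e-01 -2.31716117e+00] 13.175 0.08698503966135658
[320.4 216.8]
[220.4 230.6]
[215.9 237.7]
```

View pics/w4.png

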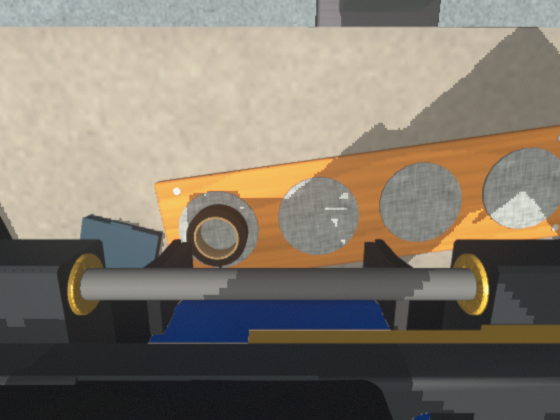

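Call:
drive_tool(plan=[[[-0.4, 1, 0, 0, 0, 0], [-0.4, 1, 0, 0, 0, 0], [-0.4, 1, 0, 0, 0, 0], [-0.4, 1, 0, 0, 0, 0], [-0.4, 1, 0, 0, 0, 0], [-0.2, 1, 0, 0, 0, 0], [0, 1, 0, 0, 0, 0], [0, 1, 0, 0, 0, 0]]])

```text
time: 14.22
position: [0.4304, -0.097, 0.3248]
tool_rot: [0.0, 1.0, -0.001, 0.001]
ft_force: [-1.2, -0.5, -0.3]
grip_width: 0.0868
```

Call:
drive_tool(plan=[[[0, 1, 0, 0, 0, 0], [0, 1, 0, 0, 0, 0], [0, 1, 0, 0, 0, 0], [0, 1, 0, 0, 0, 0], [0, 1, 0, 0, 0, 0], [0, 1, 0, 0, 0, 0], [0, 1, 0, 0, 0, 0], [0, 1, 0, 0, 0, 0]]])

```text
time: 15.22
position: [0.4309, 0.1038, 0.3248]
tool_rot: [0.0, 1.0, -0.0, 0.001]
ft_force: [-0.5, -0.3, 0.3]
grip_width: 0.0868
```

Call:
drive_tool(plan=[[[0, 1, 0, 0, 0, 0], [0, 1, 0, 0, 0, 0], [0, 1, 0, 0, 0, 0], [0, 1, 0, 0, 0, 0], [0, 0.5, 0, 0, 0, 0], [0, 0, 0, 0, 0, 0]]])

```text
time: 15.98
position: [0.4299, 0.2163, 0.3246]
tool_rot: [-0.001, 1.0, -0.0, 0.001]
ft_force: [0.0, 0.2, -0.0]
grip_width: 0.0869
```

```bash
python3 - <<'E'
from h import *
o=snap("wrist","w5"); print(o["position"],o["tool_rot"],o["q"],o["time"],o["grip_width"])
np.save("w5.npy",np.r_[o["position"],o["tool_rot"]])
print(proj("wrist",[.429,.2175,.05],o).round(1))
E
```

```text
[0.42990309 0.21630241 0.32455928] [-6.42564509e-04  9.99999647e-01 -2.16463669e-05  5.41034014e-04] [ 2.33491037e-01  4.63083640e-01  1.86720577e+00 -4.02795077e-04
  8.10260404e-01 -1.33831292e+00] 15.975 0.08692896261811066
[278.9 210.9]
```

View pics/w5.png

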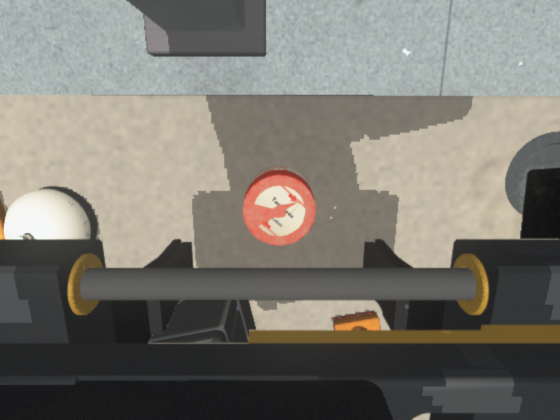

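The pot lid is at (279,209), matching the prediction. Descending.

Call:
drive_tool(plan=[[[0, 0.05, -1, 0, 0, 0], [0, 0, -1, 0, 0, 0], [0, 0, -1, 0, 0, 0], [0, 0, -1, 0, 0, 0], [0, 0, -0.8, 0, 0, 0], [0, 0, -0.3, 0, 0, 0], [0, 0, 0, 0, 0, 0]]])

```text
time: 16.9
position: [0.4294, 0.2167, 0.1968]
tool_rot: [0.0, 1.0, -0.0, -0.0]
ft_force: [0.0, 0.2, -0.8]
grip_width: 0.0874
```

Call:
drive_tool(plan=[[[0, 0, 0, 0, 0, 0], [0, 0, 0, 0, 0, 0], [0, 0, 0, 0, 0, 0], [0, 0, 0, 0, 0, 0], [0, 0, 0, 0, 0, 0]]], grip=1, force=15)

```text
time: 17.52
position: [0.4293, 0.2173, 0.1973]
tool_rot: [-0.0, 1.0, 0.0, 0.0]
ft_force: [0.3, 0.7, 3.0]
grip_width: 0.0572
```

Call:
drive_tool(plan=[[[0, 0, 0.6, 0, 0, 0], [0, 0, 1, 0, 0, 0], [0, 0, 1, 0, 0, 0], [0, 0, 1, 0, 0, 0], [0, 0, 1, 0, 0, 0], [0, -0.5, 1, 0, 0, 0], [0, -1, 0.4, 0, 0, 0], [0, -1, 0, 0, 0, 0]]])

```text
time: 18.52
position: [0.429, 0.1542, 0.3486]
tool_rot: [-0.0, 1.0, 0.0, 0.001]
ft_force: [-0.4, -1.0, -0.6]
grip_width: 0.0573
```

Call:
drive_tool(plan=[[[0, -1, 0, 0, 0, 0], [0, -1, 0, 0, 0, 0], [0, -1, 0, 0, 0, 0], [0, -1, 0, 0, 0, 0], [0, -1, 0, 0, 0, 0], [0, -1, 0, 0, 0, 0], [0, -1, 0, 0, 0, 0], [0, -1, 0, 0, 0, 0]]])

```text
time: 19.52
position: [0.4287, -0.046, 0.3476]
tool_rot: [0.0, 1.0, -0.0, 0.0]
ft_force: [1.2, 0.4, -0.1]
grip_width: 0.0572
```

Call:
drive_tool(plan=[[[0.5, -1, 0, 0, 0, 0], [0.5, -1, 0, 0, 0, 0], [0.5, -1, 0, 0, 0, 0], [0.5, -1, 0, 0, 0, 0], [0.5, -1, 0, 0, 0, 0], [0.2, -1, 0, 0, 0, 0], [0, -1, 0, 0, 0, 0], [0, -1, 0, 0, 0, 0]]])

```text
time: 20.52
position: [0.4963, -0.2463, 0.3472]
tool_rot: [-0.0, 1.0, 0.0, -0.0]
ft_force: [0.7, -0.2, -0.9]
grip_width: 0.0575
```

Call:
drive_tool(plan=[[[0, -0.4, 0, 0, 0, 0], [0, 0, 0, 0, 0, 0], [0, 0, 0, 0, 0, 0]]])

```text
time: 20.9
position: [0.4964, -0.2545, 0.3469]
tool_rot: [-0.0, 1.0, 0.001, -0.0]
ft_force: [0.0, 0.1, -1.5]
grip_width: 0.0572
```

```bash
python3 - <<'E'
from h import *
o=snap("wrist","w6"); print(o["position"],o["tool_rot"],o["time"],o["grip_width"])
print(projt([0,0,.164-.018]),projt([.029,0,.146]),projt([-.029,0,.146]))
for p in [(.4711,-.0781),(.4839,-.1676),(.4967,-.2566),(.5096,-.3453)]: print(proj("wrist",[*p,.015],o).round(1))
E
```

```text
[ 0.49644809 -0.25452441  0.34688235] [-2.10132725e-04  9.99999737e-01  5.36780421e-04 -4.39084151e-04] 20.9 0.057168023172484435
[277.2 295.2] [277.2 226.8] [277.2 356.6]
[469.9 169.7]
[371.1 183.4]
[274.8 197. ]
[180.6 210.3]
```

View pics/w6.png

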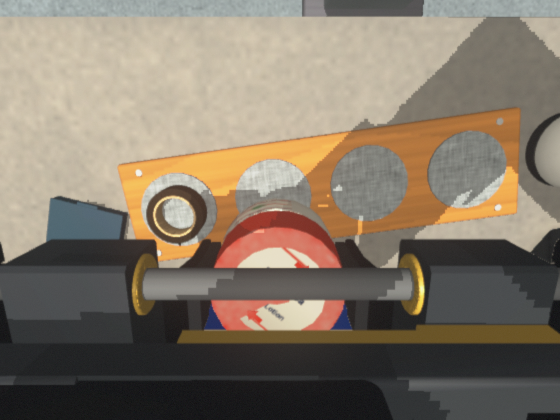

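Call:
drive_tool(plan=[[[0, -0.11, -1, 0, 0, 0], [0, 0, -1, 0, 0, 0], [0, 0, -1, 0, 0, 0], [0, 0, -1, 0, 0, 0], [0, 0, -0.8, 0, 0, 0], [0, 0, -0.4, 0, 0, 0], [0, 0, 0, 0, 0, 0]]])

```text
time: 21.82
position: [0.4967, -0.2576, 0.2166]
tool_rot: [-0.0, 1.0, 0.0, -0.0]
ft_force: [0.0, -0.8, -1.0]
grip_width: 0.0573
```

Call:
drive_tool(plan=[[[0, 0, -0.1, 0, 0, 0], [0, 0, 0, 0, 0, 0]]])

```text
time: 22.08
position: [0.4969, -0.2581, 0.2151]
tool_rot: [-0.0, 1.0, -0.0, 0.0]
ft_force: [0.1, -0.2, -0.2]
grip_width: 0.0577
```

Call:
drive_tool(plan=[[[0, 0, -0.08, 0, 0, 0], [0, 0, -0.03, 0, 0, 0], [0, 0, 0, 0, 0, 0]]])

```text
time: 22.45
position: [0.4968, -0.2582, 0.2123]
tool_rot: [0.0, 1.0, -0.0, 0.0]
ft_force: [-0.6, 0.1, 4.0]
grip_width: 0.0573
```

Call:
drive_tool(plan=[[[0, 0, 0, 0, 0, 0], [0, 0, 0, 0, 0, 0], [0, 0, 0, 0, 0, 0]]], grip=0.15)

```text
time: 22.82
position: [0.4967, -0.2581, 0.2116]
tool_rot: [0.0, 1.0, 0.0, -0.0]
ft_force: [0.1, -0.7, 0.3]
grip_width: 0.0727
```

Call:
drive_tool(plan=[[[0, 0, 0.5, 0, 0, 0], [0, 0, 1, 0, 0, 0], [0, 0, 1, 0, 0, 0], [0, 0, 1, 0, 0, 0], [0, 0, 1, 0, 0, 0], [-0.8, 1, 0.5, 0, 0, 0], [-0.8, 1, 0, 0, 0, 0], [-0.8, 1, 0, 0, 0, 0]]])

```text
time: 23.82
position: [0.436, -0.1823, 0.3378]
tool_rot: [0.0, 1.0, -0.0, 0.001]
ft_force: [-0.2, -0.1, -0.0]
grip_width: 0.074
```

```bash
python3 - <<'E'
from h import *
o=snap("wrist","w7"); print(o["position"],o["tool_rot"],o["q"],o["time"],o["grip_width"])
print("pot",proj("wrist",[.4968,-.2573,.065],o).round(1))
for p in [(.4711,-.0781),(.4839,-.1676),(.4967,-.2566),(.5096,-.3453)]: print(proj("wrist",[*p,.015],o).round(1))
E
```

```text
[ 0.4360245  -0.18227407  0.33781353] [ 5.34139878e-05  9.99999636e-01 -4.95043738e-04  6.93320694e-04] [-6.33054433e-01  4.30471523e-01  1.87611478e+00  2.97605823e-05
  8.33302658e-01 -2.20376393e+00] 23.825 0.07403477590225928
pot [185. 285.]
[389.5 234.8]
[293.3 247.7]
[199.6 260.3]
[108.1 272.7]
```

View pics/w7.png

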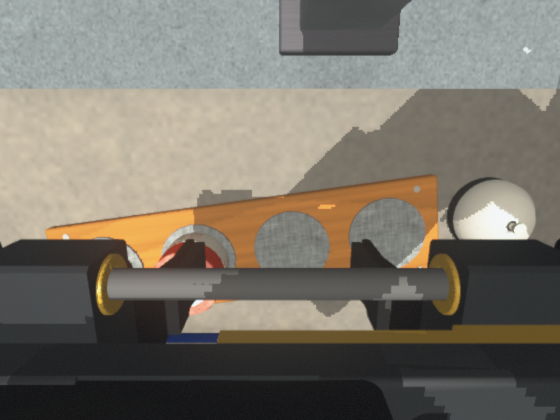

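Call:
drive_tool(plan=[[[0, 1, 0.8, 0, 0, 0], [0, 1, 0, 0, 0, -1], [0, 1, 0, 0, 0, -1], [0, 1, 0, 0, 0, -1], [0, 1, 0, 0, 0, -1], [0, 1, 0, 0, 0, -1], [0, 1, 0, 0, 0, -1], [0, 1, 0, 0, 0, -1]]], grip=0)

```text
time: 24.88
position: [0.4368, 0.0177, 0.3575]
tool_rot: [0.36, 0.933, 0.0, 0.001]
ft_force: [0.9, -0.3, 1.0]
grip_width: 0.0869
```

Call:
drive_tool(plan=[[[0.5, 1, 0, 0, 0, -1], [0.5, 1, 0, 0, 0, -1], [0.5, 1, 0, 0, 0, -1], [0.5, 1, 0, 0, 0, -1], [0.5, 1, 0, 0, 0, -1], [0.5, 1, 0, 0, 0, -1], [0.5, 1, 0, 0, 0, 0], [0.5, 1, 0, 0, 0, 0]]])

```text
time: 25.88
position: [0.5372, 0.2178, 0.3574]
tool_rot: [0.629, 0.777, 0.0, 0.0]
ft_force: [-0.4, -0.4, 0.9]
grip_width: 0.087
```

Call:
drive_tool(plan=[[[0.5, 1, 0, 0, 0, 0], [0.4, 1, -0.4, 0, 0, 0], [0, 0.9, -1, 0, 0, 0], [0, 0, -1, 0, 0, 0], [0, 0, 0, 0, 0, 0], [0, 0, 0, 0, 0, 0]]])

```text
time: 26.62
position: [0.5597, 0.2893, 0.2978]
tool_rot: [0.629, 0.777, 0.001, 0.0]
ft_force: [1.2, 0.1, 1.3]
grip_width: 0.0871
```

```bash
python3 - <<'E'
from h import *
o=snap("wrist","w8"); print(o["position"],o["tool_rot"],o["q"],o["time"],o["grip_width"])
np.save("w8.npy",np.r_[o["position"],o["tool_rot"]])
print("stamp",proj("wrist",[.56,.295,.016],o).round(1),proj("wrist",[.56,.295,.07],o).round(1))
E
```

```text
[0.55967532 0.28934066 0.29781273] [6.29432801e-01 7.77054581e-01 6.06907100e-04 3.98869112e-04] [3.00033544e-01 6.63808786e-01 1.51056137e+00 1.50250425e-05
 9.65770062e-01 9.08752307e-02] 26.625 0.08713349109960909
stamp [278.9 203.6] [279.3 223.7]
```

View pics/w8.png

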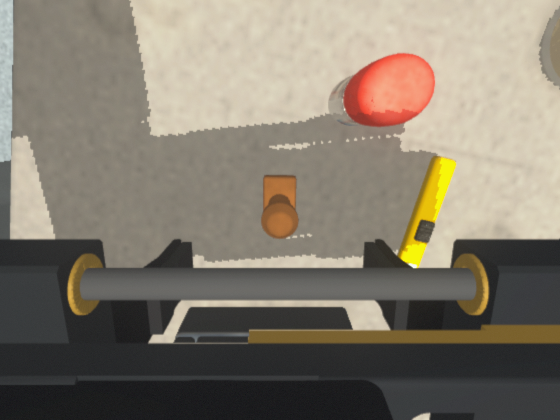

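Call:
drive_tool(plan=[[[0.03, 0.2, -0.8, 0, 0, 0], [0, 0, -0.8, 0, 0, 0], [0, 0, -0.8, 0, 0, 0], [0, 0, -0.8, 0, 0, 0], [0, 0, -0.6, 0, 0, 0], [0, 0, -0.3, 0, 0, 0], [0, 0, 0, 0, 0, 0]]])

```text
time: 27.55
position: [0.5599, 0.2944, 0.1936]
tool_rot: [0.629, 0.777, -0.0, -0.0]
ft_force: [-0.6, 0.8, -0.0]
grip_width: 0.0872
```

Call:
drive_tool(plan=[[[0, 0, -0.3, 0, 0, 0], [0, 0, 0, 0, 0, 0]]])

```text
time: 27.8
position: [0.5599, 0.2944, 0.1867]
tool_rot: [0.629, 0.777, -0.0, -0.0]
ft_force: [0.0, -0.0, -0.0]
grip_width: 0.0872
```

Call:
drive_tool(plan=[[[0, 0, 0, 0, 0, 0], [0, 0, 0, 0, 0, 0], [0, 0, 0, 0, 0, 0], [0, 0, 0, 0, 0, 0], [0, 0, 0, 0, 0, 0], [0, 0, 0, 0, 0, 0], [0, 0, 0, 0, 0, 0]]], grip=1, force=15)

```text
time: 28.68
position: [0.56, 0.2944, 0.1867]
tool_rot: [0.629, 0.777, 0.0, 0.0]
ft_force: [0.7, 0.8, 0.2]
grip_width: 0.0256
```

Call:
drive_tool(plan=[[[0, 0, 0.5, 0, 0, 0], [0, 0, 0.8, 0, 0, 0], [0, 0, 1, 0, 0, 0], [0, 0, 1, 0, 0, 0], [0, 0, 1, 0, 0, 0], [0, 0, 1, 0, 0, 0], [0, 0, 1, 0, 0, 0], [0, 0, 0.4, 0, 0, 0]]])

```text
time: 29.68
position: [0.5602, 0.2946, 0.3575]
tool_rot: [0.629, 0.777, 0.002, 0.001]
ft_force: [-0.0, 0.4, 0.1]
grip_width: 0.026
```

```bash
python3 - <<'E'
from h import *
o=snap("wrist","w9"); print(o["position"],o["tool_rot"],o["time"],o["grip_width"])
print(projt([0,0,.1867-.016]),projt([.022,0,.1707]),projt([-.022,0,.1707]),projt([0,0,.1187]))
E
```

```text
[0.56019776 0.29456891 0.35748802] [0.62928477 0.77717091 0.00206606 0.00133863] 29.675 0.025991812263628487
[277.3 269.9] [277.3 225.7] [277.3 311.2] [277.  337.1]
```

View pics/w9.png

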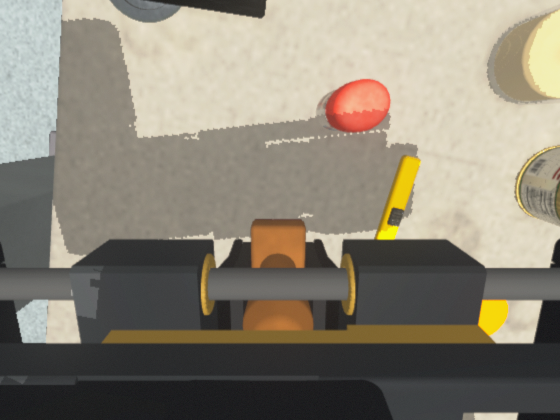

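```bash
python3 - <<'E'
from h import *
w=np.load("w8.npy");o={"position":w[:3],"tool_rot":w[3:]}
d=np.array([-np.sin(np.radians(11.7)),np.cos(np.radians(11.7))])
print(proj("wrist",[*(np.array([.56,.295])+.022*d),.016],o))
a=cv2.imread("pics/w8_full.png")[160:250,230:330];b=cv2.imread("pics/w9_full.png")[205:345,210:345]
cv2.imwrite("pics/x8.png",cv2.resize(a,None,fx=6,fy=6,interpolation=cv2.INTER_CUBIC));cv2.imwrite("pics/x9.png",cv2.resize(b,None,fx=4,fy=4,interpolation=cv2.INTER_CUBIC))
E
```

```text
[279.07820608 175.87469551]
```

View pics/x8.png

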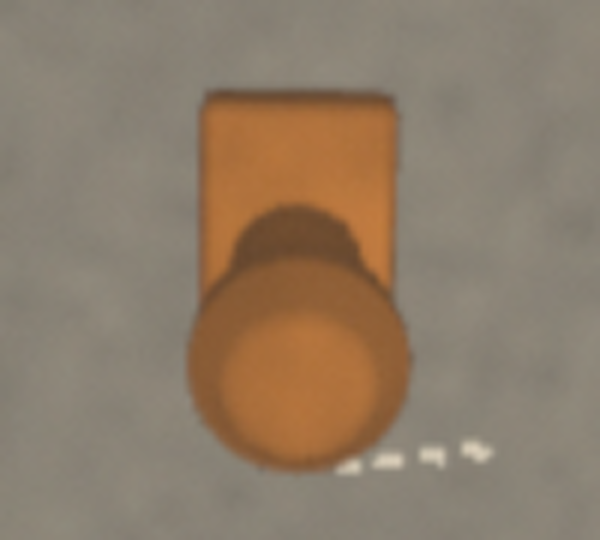

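View pics/x9.png

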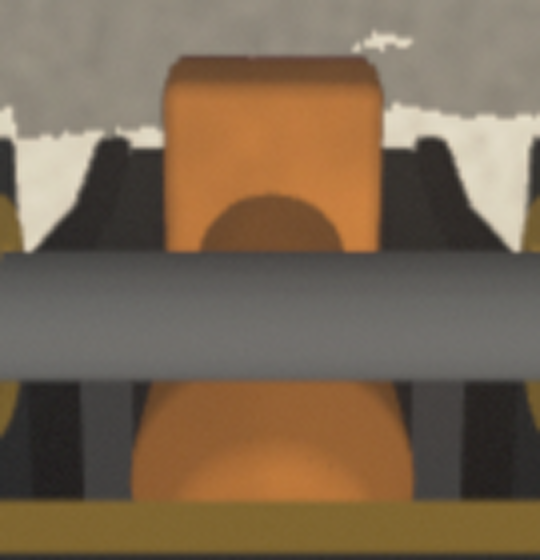

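Call:
drive_tool(plan=[[[-0.4, -0.5, 0, 0, 0, 0.4], [-0.5, -1, 0, 0, 0, 1], [-0.5, -1, 0, 0, 0, 1], [-0.5, -1, 0, 0, 0, 1], [-0.5, -1, 0, 0, 0, 1], [-0.5, -1, 0, 0, 0, 1], [-0.15, -1, 0, 0, 0, 1], [0, -1, 0, 0, 0, 1]]])

```text
time: 30.72
position: [0.4829, 0.1062, 0.3539]
tool_rot: [0.287, 0.958, -0.0, -0.001]
ft_force: [-0.5, -0.2, -0.4]
grip_width: 0.026
```

Call:
drive_tool(plan=[[[0, -1, 0, 0, 0, 1], [0, -1, 0, 0, 0, 1], [0, -1, 0, 0, 0, 1], [0, -1, 0, 0, 0, 1], [0, -1, 0, 0, 0, 1], [0, -1, 0, 0, 0, 1], [0, -1, 0, 0, 0, 1], [0, -1, 0, 0, 0, 0]]])

```text
time: 31.72
position: [0.4834, -0.0938, 0.3539]
tool_rot: [-0.074, 0.997, 0.0, -0.0]
ft_force: [0.7, -0.3, 0.1]
grip_width: 0.026
```

Call:
drive_tool(plan=[[[0, -1, 0, 0, 0, 0], [0, -1, 0, 0, 0, 0], [0, -1, 0, 0, 0, 0], [0, 0, 0, 0, 0, 0], [0, 0, 0, 0, 0, 0]]])

```text
time: 32.35
position: [0.4833, -0.1674, 0.3539]
tool_rot: [-0.073, 0.997, 0.001, -0.001]
ft_force: [-0.1, 0.1, -1.1]
grip_width: 0.026
```

```bash
python3 - <<'E'
from h import *
o=snap("wrist","w10"); print(o["position"],o["tool_rot"],o["q"],o["time"],o["grip_width"])
for p in [(.4711,-.0781),(.4839,-.1676),(.4967,-.2566),(.5096,-.3453)]: print(proj("wrist",[*p,.015],o).round(1))
E
```

```text
[ 0.48326544 -0.16744513  0.35387268] [-7.30897808e-02  9.97324924e-01  6.91055991e-04 -6.33906608e-04] [-5.52404962e-01  4.48992950e-01  1.76729050e+00  4.72576471e-04
  9.27146290e-01 -2.26979533e+00] 32.35 0.025955610503389702
[371.4 196.2]
[276.6 195.8]
[182.1 195.5]
[ 87.9 195.4]
```

View pics/w10.png

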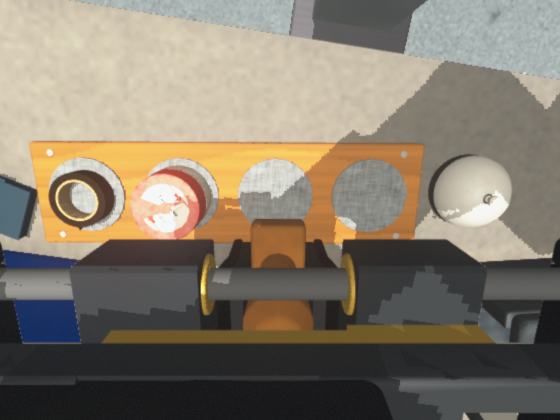

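Call:
drive_tool(plan=[[[0.02, -0.03, -1, 0, 0, 0], [0, 0, -1, 0, 0, 0], [0, 0, -1, 0, 0, 0], [0, 0, -1, 0, 0, 0], [0, 0, -1, 0, 0, 0], [0, 0, -0.6, 0, 0, 0], [0, 0, -0.2, 0, 0, 0], [0, 0, 0, 0, 0, 0]]])

```text
time: 33.4
position: [0.4844, -0.1686, 0.2094]
tool_rot: [-0.073, 0.997, -0.0, 0.0]
ft_force: [-0.4, -0.1, 0.0]
grip_width: 0.0263
```

Call:
drive_tool(plan=[[[0, 0, -0.1, 0, 0, 0], [0, 0, 0, 0, 0, 0]]])

```text
time: 33.65
position: [0.4843, -0.1689, 0.2072]
tool_rot: [-0.073, 0.997, -0.0, 0.0]
ft_force: [-0.3, 0.2, -1.1]
grip_width: 0.026
```

Call:
drive_tool(plan=[[[0, 0, -0.12, 0, 0, 0], [0, 0, -0.08, 0, 0, 0], [0, 0, 0, 0, 0, 0], [0, 0, 0, 0, 0, 0]]])

```text
time: 34.15
position: [0.4842, -0.1688, 0.2017]
tool_rot: [-0.073, 0.997, 0.0, -0.0]
ft_force: [0.1, -0.4, -0.6]
grip_width: 0.0259
```

Call:
drive_tool(plan=[[[0, 0, -0.03, 0, 0, 0], [0, 0, 0, 0, 0, 0]]])

```text
time: 34.4
position: [0.4842, -0.1688, 0.2017]
tool_rot: [-0.073, 0.997, -0.0, 0.0]
ft_force: [-1.8, 0.0, 5.8]
grip_width: 0.0261
```

Call:
drive_tool(plan=[[[0, 0, 0, 0, 0, 0], [0, 0, 0, 0, 0, 0], [0, 0, 0, 0, 0, 0], [0, 0, 0, 0, 0, 0]]], grip=0.3)

```text
time: 34.9
position: [0.4842, -0.1688, 0.2009]
tool_rot: [-0.073, 0.997, 0.0, -0.0]
ft_force: [0.6, -0.9, 0.1]
grip_width: 0.0566
```

Call:
drive_tool(plan=[[[0, 0, 0.5, 0, 0, 0], [0, 0, 1, 0, 0, 0], [0, 0, 1, 0, 0, 0], [0, 0, 1, 0, 0, 0], [0, 0, 1, 0, 0, 0], [0, 0, 1, 0, 0, 0], [0, 0, 0.9, 0, 0, 0], [0, 1, 0, 0, 0, 0]]])

```text
time: 35.9
position: [0.485, -0.1449, 0.3639]
tool_rot: [-0.072, 0.997, -0.002, 0.003]
ft_force: [0.3, 0.4, 0.3]
grip_width: 0.0608
```

Call:
drive_tool(plan=[[[0, 1, 0, 0, 0, 0], [0, 1, 0, 0, 0, 0], [0, 1, 0, 0, 0, 0], [0, 1, 0, 0, 0, 0], [0, 1, 0, 0, 0, 0], [0, 1, 0, 0, 0, 0], [0, 1, 0, 0, 0, 0], [0, 1, 0, 0, 0, 0]]], grip=0)

```text
time: 36.9
position: [0.4839, 0.0571, 0.3618]
tool_rot: [-0.073, 0.997, -0.0, 0.0]
ft_force: [-0.3, 0.7, 0.4]
grip_width: 0.087
```

```bash
python3 - <<'E'
from h import *
o=snap("top","t2",(60,110,460,290),2); print(o["position"],o["tool_rot"],o["time"])
E
```

```text
[0.48387626 0.05705589 0.36180755] [-7.32337726e-02  9.97314727e-01 -7.78973650e-05  3.80142769e-04] 36.9
```

View pics/t2.png

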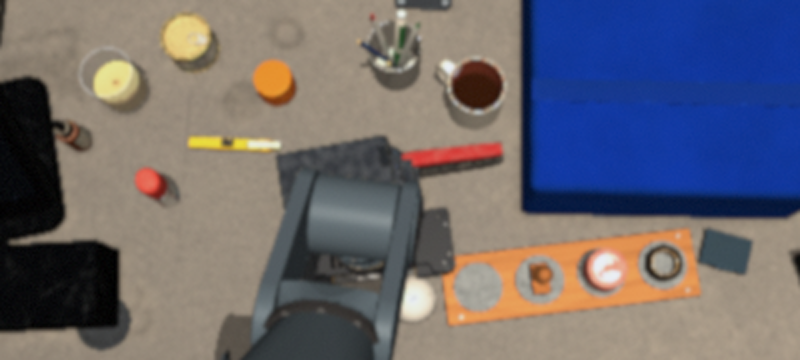

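Call:
drive_tool(plan=[[[0.5, 1, 0.5, 0, 0, 0], [0.5, 1, 0.5, 0, 0, 0], [0.5, 1, 0.5, 0, 0, 0], [0.5, 1, 0, 0, 0, 0], [0.5, 1, 0, 0, 0, 0], [0.5, 1, 0, 0, 0, 0], [0.5, 1, 0, 0, 0, 0], [0.5, 1, 0, 0, 0, 0]]])

```text
time: 37.95
position: [0.5844, 0.2566, 0.3992]
tool_rot: [-0.073, 0.997, -0.0, 0.0]
ft_force: [0.2, 0.2, 0.4]
grip_width: 0.0868
```

Call:
drive_tool(plan=[[[0.5, 1, 0, 0, 0, 0], [0.2, 1, 0, 0, 0, 0], [0, 1, 0, 0, 0, 0], [0, 1, 0, 0, 0, 0], [0, 1, 0, 0, 0, 0], [0, 0, 0, 0, 0, 0], [0, 0, 0, 0, 0, 0]]])

```text
time: 38.83
position: [0.6014, 0.381, 0.3984]
tool_rot: [-0.073, 0.997, -0.0, -0.0]
ft_force: [-0.7, -0.2, -0.2]
grip_width: 0.0869
```

```bash
python3 - <<'E'
from h import *
o=snap("wrist","w11"); print(o["position"],o["tool_rot"],o["q"],o["time"],o["grip_width"])
np.save("w11.npy",np.r_[o["position"],o["tool_rot"]])
print(proj("wrist",[.6005,.384,.106],o).round(1),proj("wrist",[.6005,.384,0],o).round(1))
E
```

```text
[0.60143987 0.38098998 0.39837603] [-7.34236637e-02  9.97300678e-01 -4.78640927e-04 -3.05372770e-04] [ 4.08238479e-01  6.56283351e-01  1.19599009e+00 -7.32127549e-04
  1.29021063e+00 -1.30933441e+00] 38.825 0.08688118718675576
[281.5 206.4] [280.5 183.4]
```

View pics/w11.png

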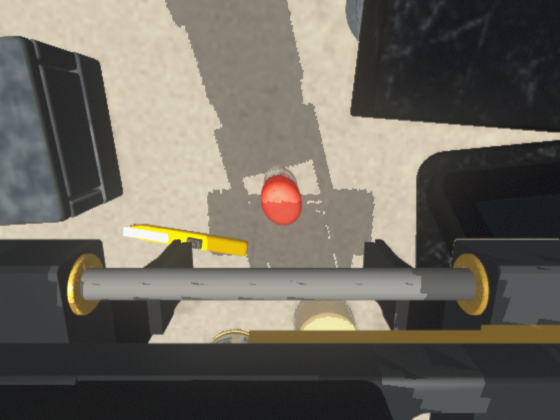

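```bash
python3 - <<'E'
from h import *
im=cv2.imread("pics/w11_full.png");c=im[155:235,240:325];cv2.imwrite("pics/x11.png",cv2.resize(c,None,fx=7,fy=7,interpolation=cv2.INTER_CUBIC))
h=cv2.cvtColor(im,cv2.COLOR_BGR2HSV);m=((h[...,1]>130)&((h[...,0]<8)|(h[...,0]>172))).astype(np.uint8);m[:, :230]=0;m[:,340:]=0;m[240:]=0
cs=max(cv2.findContours(m,0,2)[0],key=cv2.contourArea);print(cv2.fitEllipse(cs))
E
```

```text
((280.70220947265625, 200.03488159179688), (39.291099548339844, 50.34343338012695), 165.3434295654297)
```

View pics/x11.png

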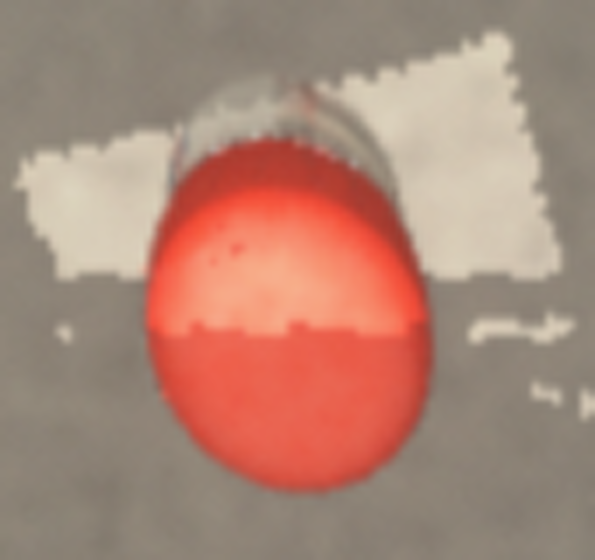

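```bash
python3 - <<'E'
from h import *
from scipy.optimize import least_squares
w=np.load("w11.npy");o={"position":w[:3],"tool_rot":w[3:]}
im=cv2.imread("pics/w11_full.png")
h=cv2.cvtColor(im,cv2.COLOR_BGR2HSV);m=((h[...,1]>130)&((h[...,0]<8)|(h[...,0]>172))).astype(np.uint8);m[:, :230]=0;m[:,340:]=0;m[240:]=0
cs=cv2.convexHull(max(cv2.findContours(m,0,1)[0],key=cv2.contourArea))[:,0].astype(float)
def model(v):
    t=np.linspace(0,2*np.pi,60,endpoint=False);out=[]
    for z,s in [(v[3],1),(.08,1),(.09,v[4]),(.1,.75*v[4])]:
        e=np.c_[.017*s*np.cos(t),.020*s*np.sin(t)];cc,ss=np.cos(v[2]),np.sin(v[2])
        e=e@np.array([[cc,ss],[-ss,cc]]);out.append(np.c_[e+[v[0],v[1]],0*t+z])
    P=np.array([proj("wrist",q,o) for q in np.vstack(out)],np.float32);return cv2.convexHull(P)
def f(v):
    H=model(v);return [cv2.pointPolygonTest(H,(float(a),float(b)),True) for a,b in cs]
for y in (-2,-1.3,-.6,.2):
    r=least_squares(f,[.6,.384,y,.06,.95],x_scale=[.01,.01,.3,.02,.1],diff_step=1e-3,loss="soft_l1")
    print(r.x.round(4),np.degrees(r.x[2]).round(1),r.cost,len(cs))
E
```

```text
[ 0.6013  0.3837 -1.0013  0.0583  1.011 ] -57.4 0.5218296332237873 30
[ 0.6013  0.3837 -1.0013  0.0582  1.0109] -57.4 0.5218258346332814 30
[ 0.6013  0.3837 -1.0015  0.0583  1.011 ] -57.4 0.5218367916028177 30
[ 0.6049  0.3843 -0.7696  0.031   0.7996] -44.1 2.227533584090777 30
```

```bash
python3 - <<'E'
from h import *
w=np.load("w11.npy");o={"position":w[:3],"tool_rot":w[3:]}
for p in [(352,115),(368,0),(418,170),(418,240),(440,152),(555,128)]:
    print(p,[back("wrist",*p,z,o)[:2].round(3) for z in (0,.11,.2)])
E
```

```text
(352, 115) [array([0.516, 0.448]), array([0.521, 0.426]), array([0.525, 0.407])]
(368, 0) [array([0.407, 0.442]), array([0.444, 0.421]), array([0.474, 0.404])]
(418, 170) [array([0.563, 0.533]), array([0.555, 0.486]), array([0.548, 0.447])]
(418, 240) [array([0.643, 0.553]), array([0.611, 0.5  ]), array([0.585, 0.457])]
(440, 152) [array([0.54 , 0.552]), array([0.538, 0.499]), array([0.537, 0.456])]
(555, 128) [array([0.497, 0.667]), array([0.508, 0.581]), array([0.517, 0.51 ])]
```

Call:
drive_tool(plan=[[[0, 0.1, 0, 0, 0, 1], [0, 0, 0, 0, 0, 1], [0, 0, -0.5, 0, 0, 0.9], [0, 0, -1, 0, 0, 0], [0, 0, -1, 0, 0, 0], [0, 0, -0.8, 0, 0, 0], [0, 0, -0.5, 0, 0, 0], [0, 0, 0, 0, 0, 0]]])

```text
time: 39.88
position: [0.6016, 0.3833, 0.3025]
tool_rot: [-0.223, 0.975, -0.0, -0.001]
ft_force: [-1.4, 0.9, 0.3]
grip_width: 0.0871
```

```bash
python3 - <<'E'
from h import *
o=snap("wrist","w12"); print(o["position"],o["tool_rot"],o["q"],o["time"],o["grip_width"])
print(proj("wrist",[.6013,.3837,.106],o).round(1),proj("wrist",[.6013,.3837,0],o).round(1))
E
```

```text
[0.60162461 0.38333103 0.30246284] [-2.23062073e-01  9.74803705e-01 -2.10658705e-04 -1.00203726e-03] [ 4.11068676e-01  7.57722594e-01  1.27129836e+00 -4.81260032e-05
  1.11461913e+00 -1.60961578e+00] 39.875 0.08714044241299881
[278.3 249.9] [277.9 204.3]
```

View pics/w12.png

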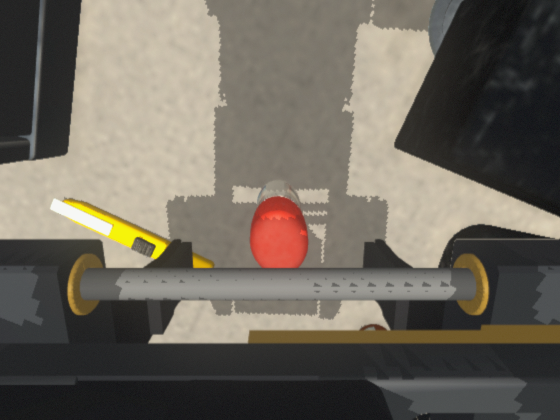

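Call:
drive_tool(plan=[[[0, 0, -0.8, 0, 0, 0], [0, 0, -0.8, 0, 0, 0], [0, 0, -0.7, 0, 0, 0], [0, 0, -0.3, 0, 0, 0], [0, 0, 0, 0, 0, 0]]])

```text
time: 40.55
position: [0.6015, 0.3836, 0.2373]
tool_rot: [-0.223, 0.975, -0.0, -0.001]
ft_force: [0.5, 0.3, 0.7]
grip_width: 0.087
```

Call:
drive_tool(plan=[[[0, 0, 0, 0, 0, 0], [0, 0, 0, 0, 0, 0], [0, 0, 0, 0, 0, 0], [0, 0, 0, 0, 0, 0], [0, 0, 0, 0, 0, 0], [0, 0, 0, 0, 0, 0], [0, 0, 0, 0, 0, 0]]], grip=1, force=12)

```text
time: 41.42
position: [0.6017, 0.3837, 0.2385]
tool_rot: [-0.223, 0.975, 0.0, -0.0]
ft_force: [0.1, 0.3, 0.2]
grip_width: 0.0339
```

Call:
drive_tool(plan=[[[0, 0, 0.4, 0, 0, 0], [0, 0, 0.8, 0, 0, 0], [0, 0, 1, 0, 0, 0], [0, 0, 1, 0, 0, 0], [0, 0, 1, 0, 0, 0], [0, 0, 1, 0, 0, 0], [0, 0, 1, 0, 0, 0], [0, 0, 0.6, 0, 0, 0]]])

```text
time: 42.42
position: [0.6018, 0.3838, 0.4118]
tool_rot: [-0.223, 0.975, 0.0, 0.002]
ft_force: [0.6, 0.4, -0.2]
grip_width: 0.0344
```

Call:
drive_tool(plan=[[[-0.2, -0.5, 0, 0, 0, 0], [-0.4, -1, 0, 0, 0, -0.5], [-0.5, -1, 0, 0, 0, -0.5], [-0.5, -1, 0, 0, 0, -0.5], [-0.5, -1, 0, 0, 0, -0.5], [-0.5, -1, 0, 0, 0, -0.5], [-0.5, -1, 0, 0, 0, -0.5], [-0.5, -1, 0, 0, 0, 0]]])

```text
time: 43.42
position: [0.5102, 0.1947, 0.4074]
tool_rot: [-0.068, 0.998, -0.0, -0.001]
ft_force: [-0.4, 0.4, -0.1]
grip_width: 0.0342
```

Call:
drive_tool(plan=[[[-0.5, -1, 0, 0, 0, 0], [-0.5, -1, 0, 0, 0, 0], [-0.5, -1, 0, 0, 0, 0], [-0.1, -1, 0, 0, 0, 0], [0, -1, 0, 0, 0, 0], [0, -1, 0, 0, 0, 0], [0, -1, 0, 0, 0, 0], [0, -1, 0, 0, 0, 0]]])

```text
time: 44.42
position: [0.4704, -0.0048, 0.4076]
tool_rot: [-0.068, 0.998, 0.0, -0.001]
ft_force: [-0.4, -0.6, -0.5]
grip_width: 0.0343
```

Call:
drive_tool(plan=[[[0, -1, 0, 0, 0, 0], [0, -1, 0, 0, 0, 0], [0, -0.8, 0, 0, 0, 0], [0, 0, 0, 0, 0, 0], [0, 0, 0, 0, 0, 0]]])

```text
time: 45.05
position: [0.471, -0.0733, 0.408]
tool_rot: [-0.068, 0.998, 0.001, -0.001]
ft_force: [0.2, 0.3, -1.3]
grip_width: 0.0345
```

```bash
python3 - <<'E'
from h import *
o=snap("wrist","w13"); print(o["position"],o["tool_rot"],o["q"],o["time"],o["grip_width"])
for p in [(.4711,-.0781),(.4839,-.1676)]: print(proj("wrist",[*p,.015],o).round(1))
print(projt([0,0,.238]),projt([.02,0,.238]),projt([0,0,.142]))
E
```

```text
[ 0.47095341 -0.07334093  0.40798521] [-6.78029452e-02  9.97698205e-01  6.06337003e-04 -8.27956996e-04] [-3.89625910e-01  3.24611402e-01  1.78977270e+00  4.16117813e-04
  1.02922985e+00 -2.09634718e+00] 45.05 0.034493693722573604
[272.6 184.6]
[190.8 185.1]
[277.3 226.7] [277.3 197.4] [277.3 300.1]
```

View pics/w13.png

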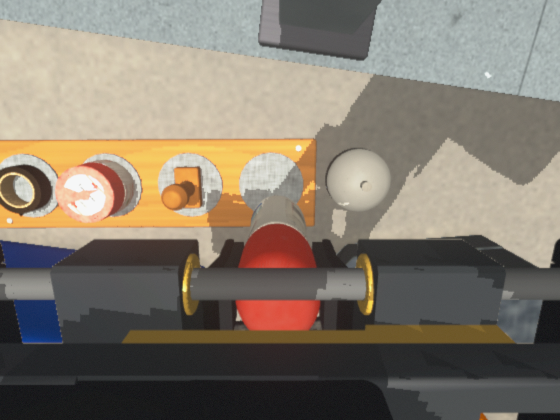

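Call:
drive_tool(plan=[[[0, -0.21, -1, 0, 0, 0], [0, 0, -1, 0, 0, 0], [0, 0, -1, 0, 0, 0], [0, 0, -1, 0, 0, 0], [0, 0, -1, 0, 0, 0], [0, 0, -0.6, 0, 0, 0], [0, 0, -0.3, 0, 0, 0], [0, 0, 0, 0, 0, 0]]])

```text
time: 46.1
position: [0.4717, -0.0786, 0.2608]
tool_rot: [-0.068, 0.998, 0.0, -0.0]
ft_force: [-0.2, 0.8, -1.0]
grip_width: 0.0343
```

Call:
drive_tool(plan=[[[0, 0, -0.08, 0, 0, 0], [0, 0, 0, 0, 0, 0]]])

```text
time: 46.35
position: [0.4718, -0.079, 0.2594]
tool_rot: [-0.068, 0.998, -0.0, 0.0]
ft_force: [0.6, -0.7, -0.5]
grip_width: 0.0342
```

Call:
drive_tool(plan=[[[0, 0, -0.1, 0, 0, 0], [0, 0, -0.1, 0, 0, 0], [0, 0, 0, 0, 0, 0]]])

```text
time: 46.72
position: [0.4716, -0.0791, 0.2538]
tool_rot: [-0.068, 0.998, 0.0, -0.0]
ft_force: [-0.4, 0.0, -1.2]
grip_width: 0.0345
```

Call:
drive_tool(plan=[[[0, 0, -0.04, 0, 0, 0], [0, 0, 0, 0, 0, 0]]])

```text
time: 46.98
position: [0.4718, -0.079, 0.2534]
tool_rot: [-0.068, 0.998, -0.0, 0.0]
ft_force: [0.0, 0.8, 3.4]
grip_width: 0.0345
```

Call:
drive_tool(plan=[[[0, 0, 0, 0, 0, 0], [0, 0, 0, 0, 0, 0], [0, 0, 0, 0, 0, 0], [0, 0, 0, 0, 0, 0]]], grip=0.25)

```text
time: 47.48
position: [0.4717, -0.0791, 0.2529]
tool_rot: [-0.068, 0.998, 0.0, -0.0]
ft_force: [-0.1, 0.3, 0.3]
grip_width: 0.0625
```

Call:
drive_tool(plan=[[[0, 0, 0.5, 0, 0, 0], [0, 0, 1, 0, 0, 0], [0, 0, 1, 0, 0, 0], [0, 0, 1, 0, 0, 0], [0, 0, 1, 0, 0, 0], [0, 0, 1, 0, 0, 0], [0, 0.6, 0.5, 0, 0, 0], [0, 1, 0, 0, 0, 0]]])

```text
time: 48.48
position: [0.4717, -0.0384, 0.4043]
tool_rot: [-0.067, 0.998, -0.0, 0.001]
ft_force: [0.1, 0.7, 0.9]
grip_width: 0.0655
```

Call:
drive_tool(plan=[[[0, 1, 0, 0, 0, 0], [0, 1, 0, 0, 0, 0], [0, 1, 0, 0, 0, 0], [0, 1, 0, 0, 0, 0], [0, 1, 0, 0, 0, 0], [0, 1, 0, 0, 0, 0], [0, 0.5, 0, 0, 0, 0], [0, 0, 0, 0, 0, 0]]])

```text
time: 49.48
position: [0.4713, 0.1243, 0.4029]
tool_rot: [-0.069, 0.998, -0.0, -0.0]
ft_force: [0.7, -0.1, -0.6]
grip_width: 0.0651
```

```bash
python3 - <<'E'
from h import *
o=snap("top","t3",(245,205,445,285),4); print(o["position"],o["time"])
snap("scene","s3",(230,100,410,260),4)
for n,p,z in [("bottle",(.4711,-.0784),.121),("stamp",(.4839,-.168),.087),("pot",(.4967,-.257),.065),("tape",(.5096,-.3456),.034)]:
  for q in (z,.015):
    u=proj("top",[*p,q]);print(n,((u-[245,205]+.5)*4).round(0),end=" ")
    u=proj("scene",[*p,q]);print(((u-[230,100]+.5)*4).round(0))
E
```

```text
[0.4712947  0.12430389 0.40290217] 49.475
bottle [224. 177.] [384. 331.]
bottle [217. 194.] [374. 423.]
stamp [353. 167.] [415. 282.]
stamp [341. 179.] [407. 344.]
pot [477. 156.] [444. 229.]
pot [464. 164.] [438. 272.]
tape [592. 146.] [469. 190.]
tape [586. 149.] [467. 206.]
```

View pics/t3.png

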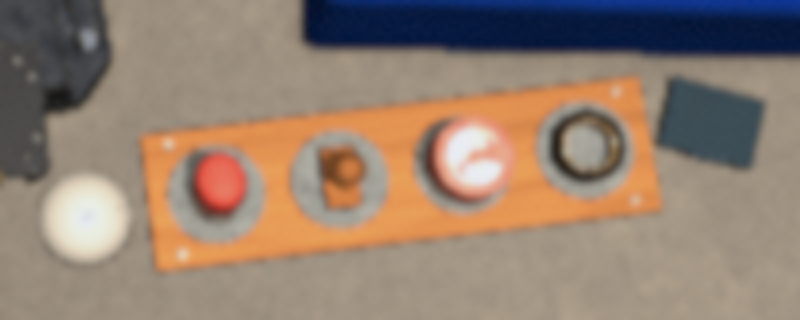

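View pics/s3.png

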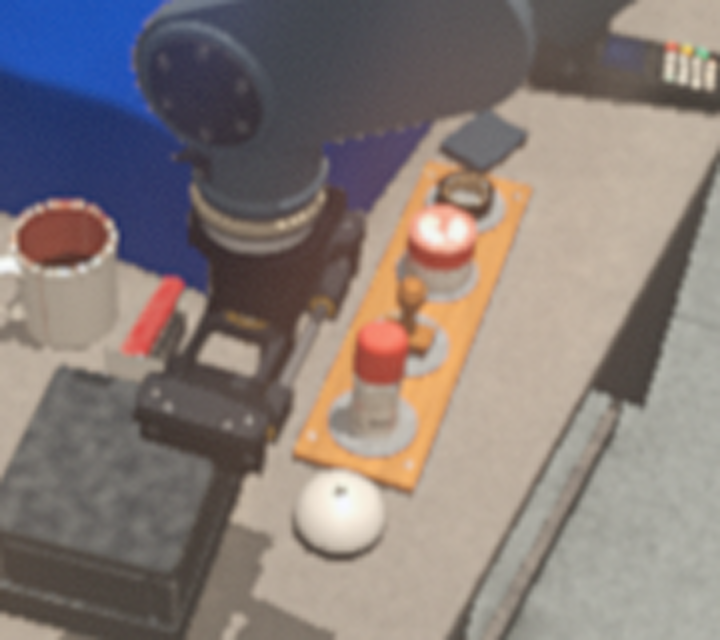

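View pics/t3_full.png

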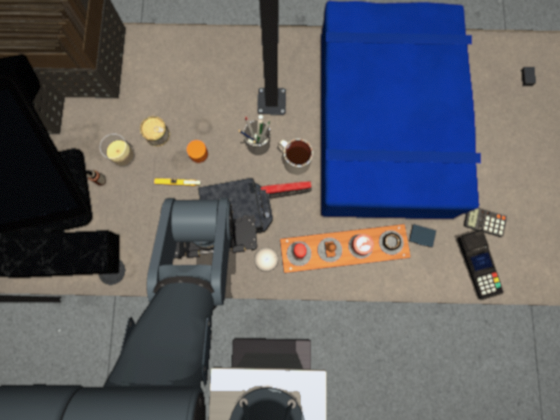

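```bash
python3 -c "
from rig import robot
print(robot.hand_in())"
```

```text
the job is handed in; nothing more can be done
None
```

I placed all four samples upright on their own pads and handed the job in at about 49.5 s. The bell stands at the left end, so from the bell outward the row is spray bottle (pad_1), wooden stamp (pad_2), red-lidded round pot (pad_3) and tape roll (pad_4).

- **Centring:** in the last top and scene pictures, each sample is within about 1–2 mm of its pad's measured centre. The wrist and top cameras disagreed on where the pads are by about 1.5 mm along the row, so I aimed between the two.
- **Bystanders:** the bell and box cutter show at the same pixels as in the first picture, (266,259) and (177,182). I did not use the orange pot or the brown bottle.
- **Forces:** the highest wrist force in the readings after each move was about 6 N, as the stamp touched its pad. The gripper ended clear of everything.
- **Disagreement:** my first estimate of the bottle's rotation was about 19° off a later, tighter fit. I gripped within about 7° of the later fit, and it closed on 33.9 mm, which fits the 34 mm side.

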